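Load and lock a casting mould

TASK

Get the casting mould ready: plug every pattern block standing on the bench fully home into a socket of the mould board, one to a socket, then swing the hinged frame down flat round them and turn both turnbuttons fully across its rail to lock it. When that is done, call the caster by pressing the bench bell's plunger right down to its stop and letting it go; leave the bowl, the spirit level and the jar where they are.

Things in the scene. Friction and masses are not known exactly. Their poses are not given: they have to be found in the camera images.
- mould: the mould board, a plywood board 210 (its x) by 270 (its y) by 24 mm thick, fixed to the bench, with four equal oblong sockets; carries the frame and the turnbuttons. Origin: centre of its underside, at bench height; z up. Its place and yaw vary a little
- socket0 (a point): centre of the mouth of socket 0, level with the board's top face (24 mm above the bench). The socket is a blind hole 52 mm along the board's x by 40 mm along the board's y, 16 mm deep, with a 2 mm chamfer. Board coordinates (-42, -35) mm
- socket1 (a point): centre of the mouth of socket 1, level with the board's top face (24 mm above the bench). The socket is a blind hole 52 mm along the board's x by 40 mm along the board's y, 16 mm deep, with a 2 mm chamfer. Board coordinates (42, -35) mm
- socket2 (a point): centre of the mouth of socket 2, level with the board's top face (24 mm above the bench). The socket is a blind hole 52 mm along the board's x by 40 mm along the board's y, 16 mm deep, with a 2 mm chamfer. Board coordinates (-42, 40) mm
- socket3 (a point): centre of the mouth of socket 3, level with the board's top face (24 mm above the bench). The socket is a blind hole 52 mm along the board's x by 40 mm along the board's y, 16 mm deep, with a 2 mm chamfer. Board coordinates (42, 40) mm
- block0: a pattern block, about 70 g: upright oblong wooden plug 48 (its x) by 36 (its y) by 46 mm tall, its lowest 4 mm stepped in 2 mm all round, low gilded rosette (4 mm) on top, standing on the bench at the start. Origin: centre of its underside, z up. All alike; any fits any socket, either way round. Home, its underside is 8 mm above the bench and 30 mm of wood shows above the board. May be absent
- block1: a pattern block, about 70 g: upright oblong wooden plug 48 (its x) by 36 (its y) by 46 mm tall, its lowest 4 mm stepped in 2 mm all round, low gilded rosette (4 mm) on top, standing on the bench at the start. Origin: centre of its underside, z up. All alike; any fits any socket, either way round. Home, its underside is 8 mm above the bench and 30 mm of wood shows above the board. May be absent
- block2: a pattern block, about 70 g: upright oblong wooden plug 48 (its x) by 36 (its y) by 46 mm tall, its lowest 4 mm stepped in 2 mm all round, low gilded rosette (4 mm) on top, standing on the bench at the start. Origin: centre of its underside, z up. All alike; any fits any socket, either way round. Home, its underside is 8 mm above the bench and 30 mm of wood shows above the board. May be absent
- block3: a pattern block, about 70 g: upright oblong wooden plug 48 (its x) by 36 (its y) by 46 mm tall, its lowest 4 mm stepped in 2 mm all round, low gilded rosette (4 mm) on top, standing on the bench at the start. Origin: centre of its underside, z up. All alike; any fits any socket, either way round. Home, its underside is 8 mm above the bench and 30 mm of wood shows above the board. May be absent
- frame (a joint): angle of the hinged casting frame, rad: 0 shut flat on the board, 1.5 to 1.75 standing open (start), stop at 1.8. An open timber rectangle 180 mm (board's x) by 218 mm, rails 18 wide and 40 mm high, 0.35 kg, hinged along the board's +y side; its free rail comes down at the -y side. Stiff hinge (0.25 N m): it stays standing, and sinks shut once well over
- frame_hinge (a point): middle of the frame's hinge line, which runs along the board's x, on the board's top face: board coordinates (0, 115) mm, 24 mm above the bench
- frame_edge (a point): on the frame's free rail, mid-length, centre of the face that is uppermost when shut (and looks away from the board when the frame stands open). 209 mm from the hinge line along the frame and 40 mm above its underside; the rail's outer edge is 9 mm farther out
- button_near (a joint): angle of the near turnbutton, rad: near 0 (start -0.3 to 0.15) = lever along the board's edge, pointing to the board's -x, clear of the frame; 1.571 (end stop) = lever pointing to the board's +y, fully across the frame's free rail. It turns clockwise seen from above as the value grows, against light friction (0.05 N m)
- button_far (a joint): angle of the far turnbutton, rad: near 0 (start -0.3 to 0.15) = lever along the board's edge, pointing to the board's +x, clear of the frame; 1.571 (end stop) = lever pointing to the board's +y, fully across the frame's free rail. It turns anticlockwise seen from above as the value grows, against light friction (0.05 N m)
- knob_near (a point): centre of the top of the near turnbutton's upright round black thumb knob: 16 mm across, 22 mm tall, on top of a flat steel lever 6 mm thick and 52 mm long, 42 mm from its pivot. Knob top 93 mm above the bench, lever top 71 mm, shut frame's top 64 mm
- knob_far (a point): centre of the top of the far turnbutton's upright round black thumb knob: 16 mm across, 22 mm tall, on top of a flat steel lever 6 mm thick and 52 mm long, 42 mm from its pivot. Knob top 93 mm above the bench, lever top 71 mm, shut frame's top 64 mm
- pivot_near (a point): pivot of the near turnbutton, on a post by the board's -y side, board coordinates (-50, -118) mm; point at the lever's top, 71 mm above the bench
- pivot_far (a point): pivot of the far turnbutton, on a post by the board's -y side, board coordinates (50, -118) mm; point at the lever's top, 71 mm above the bench
- plunger (a joint): travel of the bench bell's spring plunger, m: 0 up, 0.008 fully down on its stop; it springs back, about 4 N at the stop
- plunger_top (a point): centre of the top of the bell's plunger head (a steel disc 20 mm across), 59 mm above the bench when up, above the middle of a round steel desk bell 76 mm across that is fixed to the bench
- bowl: bystander: a black mixing bowl, 110 mm across, 70 mm tall; origin centre of its underside
- level: bystander: a yellow spirit level, 35 x 250 x 45 mm; origin centre of its underside
- jar: bystander: a jar 64 mm across, 85 mm tall; origin centre of its underside
There are look-alikes about, which are no part of the job. What is shaped like the block2 but red or white is not meant.

How it is judged (in metres and radians):
On the way, in this order (a step that is already met when the one before it is completed fails the run):
1. every pattern block is home in a socket, the frame still open (((horizontal distance between block0 and socket0 below 0.005 m and z of block0 in the frame of mould below 0.0115 m and angle between block0's own z axis and vertical below 0.08 rad) or (horizontal distance between block0 and socket1 below 0.005 m and z of block0 in the frame of mould below 0.0115 m and angle between block0's own z axis and vertical below 0.08 rad) or (horizontal distance between block0 and socket2 below 0.005 m and z of block0 in the frame of mould below 0.0115 m and angle between block0's own z axis and vertical below 0.08 rad) or (horizontal distance between block0 and socket3 below 0.005 m and z of block0 in the frame of mould below 0.0115 m and angle between block0's own z axis and vertical below 0.08 rad)) and ((horizontal distance between block1 and socket0 below 0.005 m and z of block1 in the frame of mould below 0.0115 m and angle between block1's own z axis and vertical below 0.08 rad) or (horizontal distance between block1 and socket1 below 0.005 m and z of block1 in the frame of mould below 0.0115 m and angle between block1's own z axis and vertical below 0.08 rad) or (horizontal distance between block1 and socket2 below 0.005 m and z of block1 in the frame of mould below 0.0115 m and angle between block1's own z axis and vertical below 0.08 rad) or (horizontal distance between block1 and socket3 below 0.005 m and z of block1 in the frame of mould below 0.0115 m and angle between block1's own z axis and vertical below 0.08 rad)) and ((horizontal distance between block2 and socket0 below 0.005 m and z of block2 in the frame of mould below 0.0115 m and angle between block2's own z axis and vertical below 0.08 rad) or (horizontal distance between block2 and socket1 below 0.005 m and z of block2 in the frame of mould below 0.0115 m and angle between block2's own z axis and vertical below 0.08 rad) or (horizontal distance between block2 and socket2 below 0.005 m and z of block2 in the frame of mould below 0.0115 m and angle between block2's own z axis and vertical below 0.08 rad) or (horizontal distance between block2 and socket3 below 0.005 m and z of block2 in the frame of mould below 0.0115 m and angle between block2's own z axis and vertical below 0.08 rad)) and ((horizontal distance between block3 and socket0 below 0.005 m and z of block3 in the frame of mould below 0.0115 m and angle between block3's own z axis and vertical below 0.08 rad) or (horizontal distance between block3 and socket1 below 0.005 m and z of block3 in the frame of mould below 0.0115 m and angle between block3's own z axis and vertical below 0.08 rad) or (horizontal distance between block3 and socket2 below 0.005 m and z of block3 in the frame of mould below 0.0115 m and angle between block3's own z axis and vertical below 0.08 rad) or (horizontal distance between block3 and socket3 below 0.005 m and z of block3 in the frame of mould below 0.0115 m and angle between block3's own z axis and vertical below 0.08 rad)) and value of joint frame above 0.5 rad), for 0.2 s.
2. the frame is shut flat over the blocks (((horizontal distance between block0 and socket0 below 0.005 m and z of block0 in the frame of mould below 0.0115 m and angle between block0's own z axis and vertical below 0.08 rad) or (horizontal distance between block0 and socket1 below 0.005 m and z of block0 in the frame of mould below 0.0115 m and angle between block0's own z axis and vertical below 0.08 rad) or (horizontal distance between block0 and socket2 below 0.005 m and z of block0 in the frame of mould below 0.0115 m and angle between block0's own z axis and vertical below 0.08 rad) or (horizontal distance between block0 and socket3 below 0.005 m and z of block0 in the frame of mould below 0.0115 m and angle between block0's own z axis and vertical below 0.08 rad)) and ((horizontal distance between block1 and socket0 below 0.005 m and z of block1 in the frame of mould below 0.0115 m and angle between block1's own z axis and vertical below 0.08 rad) or (horizontal distance between block1 and socket1 below 0.005 m and z of block1 in the frame of mould below 0.0115 m and angle between block1's own z axis and vertical below 0.08 rad) or (horizontal distance between block1 and socket2 below 0.005 m and z of block1 in the frame of mould below 0.0115 m and angle between block1's own z axis and vertical below 0.08 rad) or (horizontal distance between block1 and socket3 below 0.005 m and z of block1 in the frame of mould below 0.0115 m and angle between block1's own z axis and vertical below 0.08 rad)) and ((horizontal distance between block2 and socket0 below 0.005 m and z of block2 in the frame of mould below 0.0115 m and angle between block2's own z axis and vertical below 0.08 rad) or (horizontal distance between block2 and socket1 below 0.005 m and z of block2 in the frame of mould below 0.0115 m and angle between block2's own z axis and vertical below 0.08 rad) or (horizontal distance between block2 and socket2 below 0.005 m and z of block2 in the frame of mould below 0.0115 m and angle between block2's own z axis and vertical below 0.08 rad) or (horizontal distance between block2 and socket3 below 0.005 m and z of block2 in the frame of mould below 0.0115 m and angle between block2's own z axis and vertical below 0.08 rad)) and ((horizontal distance between block3 and socket0 below 0.005 m and z of block3 in the frame of mould below 0.0115 m and angle between block3's own z axis and vertical below 0.08 rad) or (horizontal distance between block3 and socket1 below 0.005 m and z of block3 in the frame of mould below 0.0115 m and angle between block3's own z axis and vertical below 0.08 rad) or (horizontal distance between block3 and socket2 below 0.005 m and z of block3 in the frame of mould below 0.0115 m and angle between block3's own z axis and vertical below 0.08 rad) or (horizontal distance between block3 and socket3 below 0.005 m and z of block3 in the frame of mould below 0.0115 m and angle between block3's own z axis and vertical below 0.08 rad)) and value of joint frame below 0.04 rad), for 0.2 s.
3. both turnbuttons are turned fully across the frame (value of joint frame below 0.04 rad and value of joint each of button_near, button_far above 1.4 rad), for 0.2 s.
4. the bell plunger is pressed down to its stop (value of joint each of button_near, button_far above 1.4 rad and value of joint plunger above 0.0065 m), for 0.05 s.
At the end, for the whole second after the job is handed in: every block present sits in a socket (within 5 mm of its centre, underside within 3.5 mm of the socket floor, upright within 0.08 rad) and is at rest, the frame is shut (below 0.04 rad), both turnbuttons are across it (beyond 1.4 rad of 1.57) and the bell plunger is up again (within 2 mm) (all of step 3 and ((horizontal distance between block0 and socket0 below 0.005 m and z of block0 in the frame of mould below 0.0115 m and angle between block0's own z axis and vertical below 0.08 rad) or (horizontal distance between block0 and socket1 below 0.005 m and z of block0 in the frame of mould below 0.0115 m and angle between block0's own z axis and vertical below 0.08 rad) or (horizontal distance between block0 and socket2 below 0.005 m and z of block0 in the frame of mould below 0.0115 m and angle between block0's own z axis and vertical below 0.08 rad) or (horizontal distance between block0 and socket3 below 0.005 m and z of block0 in the frame of mould below 0.0115 m and angle between block0's own z axis and vertical below 0.08 rad)) and ((horizontal distance between block1 and socket0 below 0.005 m and z of block1 in the frame of mould below 0.0115 m and angle between block1's own z axis and vertical below 0.08 rad) or (horizontal distance between block1 and socket1 below 0.005 m and z of block1 in the frame of mould below 0.0115 m and angle between block1's own z axis and vertical below 0.08 rad) or (horizontal distance between block1 and socket2 below 0.005 m and z of block1 in the frame of mould below 0.0115 m and angle between block1's own z axis and vertical below 0.08 rad) or (horizontal distance between block1 and socket3 below 0.005 m and z of block1 in the frame of mould below 0.0115 m and angle between block1's own z axis and vertical below 0.08 rad)) and ((horizontal distance between block2 and socket0 below 0.005 m and z of block2 in the frame of mould below 0.0115 m and angle between block2's own z axis and vertical below 0.08 rad) or (horizontal distance between block2 and socket1 below 0.005 m and z of block2 in the frame of mould below 0.0115 m and angle between block2's own z axis and vertical below 0.08 rad) or (horizontal distance between block2 and socket2 below 0.005 m and z of block2 in the frame of mould below 0.0115 m and angle between block2's own z axis and vertical below 0.08 rad) or (horizontal distance between block2 and socket3 below 0.005 m and z of block2 in the frame of mould below 0.0115 m and angle between block2's own z axis and vertical below 0.08 rad)) and ((horizontal distance between block3 and socket0 below 0.005 m and z of block3 in the frame of mould below 0.0115 m and angle between block3's own z axis and vertical below 0.08 rad) or (horizontal distance between block3 and socket1 below 0.005 m and z of block3 in the frame of mould below 0.0115 m and angle between block3's own z axis and vertical below 0.08 rad) or (horizontal distance between block3 and socket2 below 0.005 m and z of block3 in the frame of mould below 0.0115 m and angle between block3's own z axis and vertical below 0.08 rad) or (horizontal distance between block3 and socket3 below 0.005 m and z of block3 in the frame of mould below 0.0115 m and angle between block3's own z axis and vertical below 0.08 rad)) and linear speed of each of block0, block1, block2, block3 below 0.02 m/s and value of joint plunger below 0.002 m); the robot touches nothing.
It fails at once if the mixing bowl is pushed away or knocked over (distance of bowl from where it was at the start of the episode above 0.03 m or angle between bowl's own z axis and vertical above 0.5 rad).
It fails at once if the spirit level is pushed away or knocked over (distance of level from where it was at the start of the episode above 0.03 m or angle between level's own z axis and vertical above 0.5 rad).
It fails at once if the jar is pushed away or knocked over (distance of jar from where it was at the start of the episode above 0.03 m or angle between jar's own z axis and vertical above 0.5 rad).
Of block0, block1, block2, block3 only 2 to 4 are there at a start; the rules pass over those that are not, and their reading is None.
At some moment in a run one of block0, block1, block2, block3 may be knocked a few centimetres aside while the robot is not near it.
It also fails if it takes over 210 s, if anything falls off the work surface, if the arm or the gripper's body presses on something with over 40 N, if the wrist force passes 120 N, or if a joint passes its speed limit or range.

ROBOT

A 6-joint arm with a two-finger parallel gripper is mounted at the origin on the work surface. World frame = base frame: x ahead of the robot, y to its left, z up, the work surface at z = 0. Lengths are in mm, angles in degrees, forces in N, time in s.
With the tool pointing down it reaches from about 425 to 950 mm from the base axis. Payload 14.7 kg.
Tool frame: the origin (TCP) lies where the fingers leave the gripper's body, on its centre line; the fingertips stand 73 mm ahead of it and the grasp point (between the pads) lies 54 mm ahead of it; z points along the fingers, y is the line along which they close (so a half turn about z gives the same grasp; the last joint's range is limited). The gripper opens to 85 mm and grips with 20 to 120 N. Pads are 22 mm wide; open, the fingers measure 114 mm over their backs; the gripper's body (76 mm by 85 mm) begins 54 mm behind the grasp point. The pads swing forward as they close: fully open they stand 13 mm farther back than shut.
Start: joints at [-70.852, 27.513, 91.461, -0, 61.026, -2.67], TCP at [241.597, -603.427, 303.897] pointing down, gripper open.
Joint ranges: [-157.49, 157.49], [-46.99, 117.5], [13.45, 153.17], [-89.5, 269.5], [5.16, 153.95], [-167.48, 167.48]. Speed limits (degrees/s): [108.29, 108.29, 136.94, 172.46, 172.46, 172.46].

INTERFACE

Orientations are given as [roll, pitch, yaw] about the fixed x, y, z axes, in that order (R = Rz(yaw) Ry(pitch) Rx(roll)).
In Python, from bench import status, viewer, ticket gives the robot as it stands.
- The arm moves only by the tool step_arm, never from a script. Its argument "series" is a list of rows, each a list of 7 numbers: the shift along the tool's x, y, z in cm, then the turn, a rotation vector about the tool's x, y, z in rad, then the closure, from -1 (fully open) to 1 (shut). In form: [[dx, dy, dz, ax, ay, az, jaw], ...]. A call has 1 to 20 rows; each row shifts and turns the commanded pose from where the row before left it, along the tool's axes as they then stand; what a row does not reach is not made up. A row lasts 1/8 s, in which the tool goes at most 62.5 mm and 10.7 degrees, less where a joint would pass 70% of its speed; a pose out of reach is approached as far as the arm can. A call with a gripper value outside its range is refused whole. The fingers move at their own pace and stop on an object; "force" is the grip in N (left out, the last holds). Time passes only in rows, so rows that do not move let the fingers close. It gives the time, the measured TCP pose, the force, the opening and the grip force at its end, in the units of the state.
- status.get_obs(): the state, without advancing time (a new reading comes with each control period).
- viewer.get_image(name): name is "scene" or "top" or "wrist"; returns a dict with "image" (480x640x3 uint8, red, green, blue), "vertical_fov" (degrees; the focal length in pixels is half the picture's height over the tangent of half this angle, whatever the lens; pixels are square), "cx", "cy" (the principal point, pixels), "world_to_cam" (4x4, takes a point from world to camera coordinates); the wrist camera has in their place "mount" (4x4, takes a point from camera to tool coordinates, whose origin is the TCP and whose axes are the flange's). Camera axes: x right, y down, z forward; pixel columns grow to the right and rows downward; lengths in mm; the calibration is good to about 2 mm. A picture is of the moment at which its call begins: read the wrist's pose just before it. There is no depth.
- ticket.hand_in(): hands the job in; it is judged then, once.
The state is a dict: "t": time; "qpos": joint angles; "qvel": joint speeds; "effort": joint torques, N m; "ee_pos": TCP position; "ee_rot": TCP orientation; "force": force on the tool from outside, world axes, zero at the start; "moment": the same for the moment, N m; "grip_width": finger opening in mm; "grip_force": force on a finger pad.
Only numpy, scipy, OpenCV 4.12 (cv2) and the standard library are available. Lean on these libraries where they do the work, as an engineer would, in place of code of your own. Each camera call takes 0.05 s, during which the arm holds its last target. There are 200 camera calls.

## Working session

There is one attempt and no reset: what is moved stays moved. The work goes in short steps, Python scripts to look and compute and a tool call to move; the robot and the scene stay as the last step left them, time stands still between calls to the robot, and variables do not carry over. Pictures are saved under pics/ and viewed, at most 14 in all, crops included, and the job is handed in when it is done.

Besides the shell and the picture viewer there is one more tool, called after "Request:" by a JSON object that holds its "name" and its "arguments". step_arm: Moves the arm, as the interface text tells. Its arguments: {"type":"object","properties":{"series":{"type":"array","items":{"type":"array","items":{"type":"number"}}},"force":{"type":"number"}},"required":["series"]}

```bash
ls; mkdir -p pics; cat > h.py <<'E'
import numpy as np, cv2, json
from bench import status, viewer, ticket
from scipy.spatial.transform import Rotation as R
def snap(name,fn,crop=None,scale=1):
    o=status.get_obs(); d=viewer.get_image(name); im=d["image"][:,:,::-1]
    cv2.imwrite("pics/raw_"+fn+".png",im)
    f=240/np.tan(np.radians(d["vertical_fov"]/2))
    if "mount" in d:
        T=np.eye(4); T[:3,:3]=R.from_euler('xyz',o["ee_rot"],degrees=True).as_matrix(); T[:3,3]=o["ee_pos"]
        W=np.linalg.inv(T@np.array(d["mount"]))
    else: W=np.array(d["world_to_cam"])
    json.dump(dict(f=f,cx=d["cx"],cy=d["cy"],W=W.tolist()),open("pics/"+fn+".json","w"))
    return im
def cam(fn): 
    c=json.load(open("pics/"+fn+".json")); c["W"]=np.array(c["W"]); return c
def w(fn,u,v,z):
    c=cam(fn); W=c["W"]; r=W[:3,:3].T@np.array([(u-c["cx"])/c["f"],(v-c["cy"])/c["f"],1]); o=-W[:3,:3].T@W[:3,3]
    return (o+r*(z-o[2])/r[2])
def px(fn,p):
    c=cam(fn); q=c["W"][:3,:3]@np.array(p,float)+c["W"][:3,3]; return np.array([c["cx"]+c["f"]*q[0]/q[2],c["cy"]+c["f"]*q[1]/q[2]])
def tool(): 
    o=status.get_obs(); return np.array(o["ee_pos"]),R.from_euler('xyz',o["ee_rot"],degrees=True)
E
python3 - <<'E'
from h import *
a=snap("top","top0");snap("scene","sc0")
cv2.imwrite("pics/top0.png",cv2.resize(a,(800,600),interpolation=cv2.INTER_CUBIC))
c=cam("top0");print(c["f"],c["cx"],c["cy"],c["W"].round(3)); print(status.get_obs())
E
```

```text
pics
494.5343648677347 323.6939786070049 243.92883941134423 [[-2.300000e-02 -1.000000e+00  6.000000e-03 -5.177000e+00]
 [-9.940000e-01  2.200000e-02 -1.050000e-01  6.067670e+02]
 [ 1.050000e-01 -8.000000e-03 -9.940000e-01  1.095129e+03]
 [ 0.000000e+00  0.000000e+00  0.000000e+00  1.000000e+00]]
{'t': 0.1, 'qpos': array([-7.08514290e+01,  2.75452562e+01,  9.14902041e+01, -5.45744050e-04,
        6.10231701e+01, -2.66961059e+00]), 'qvel': array([ 0.04603376, -0.00745371, -0.00473044, -0.02292004, -0.03992685,
       -0.08101936]), 'effort': array([ 1.80042254e-03, -9.52255011e+01, -4.31039035e+01,  1.23194782e-04,
        5.30161837e-03, -8.69695918e-05]), 'ee_pos': array([ 241.51160922, -603.17130442,  303.34748331]), 'ee_rot': array([-1.79941411e+02, -2.25417571e-03,  2.18184451e+01]), 'force': array([-0.1891889 , -0.57409702, -0.22884997]), 'moment': array([ 0.03557738, -0.0229216 , -0.04831915]), 'grip_force': 0.0, 'grip_width': 85.28748005674251}
```

View pics/top0.png

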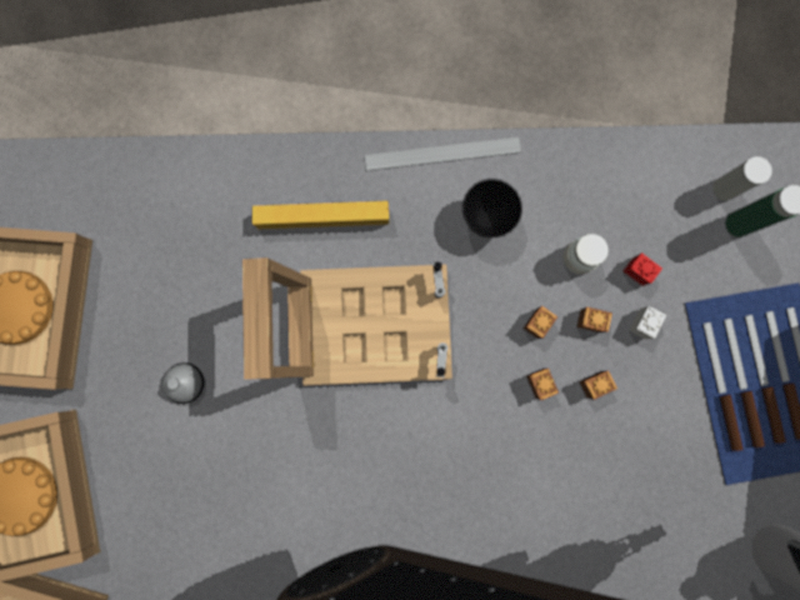

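View pics/raw_sc0.png

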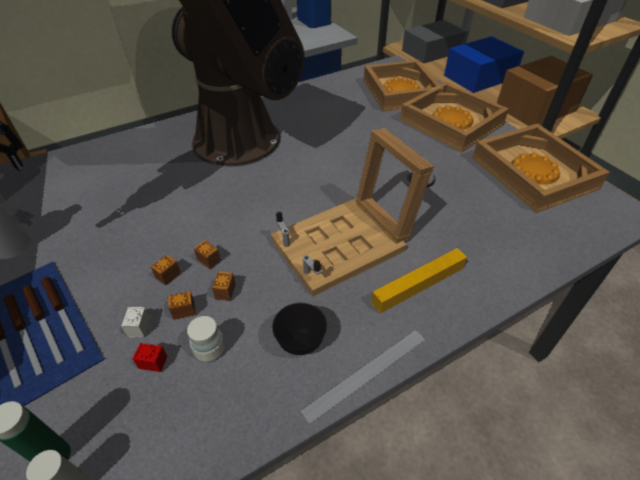

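Four orange blocks are present (800‑px top view at about (541,322), (596,320), (543,384), (600,384)). The mould is around (375,325), the bell is at (183,382), and the red and white look-alikes are on the right.

```bash
python3 - <<'E'
from h import *
a=cv2.imread("pics/raw_top0.png")
def crop(x,y,wd,hh,s,fn): cv2.imwrite("pics/"+fn+".png",cv2.resize(a[y:y+hh,x:x+wd],None,fx=s,fy=s,interpolation=cv2.INTER_CUBIC))
crop(410,235,100,95,6,"c1"); crop(180,195,190,120,4.2,"c2")
for n,(u,v) in dict(b0=(541,322),b1=(596,320),b2=(543,384),b3=(600,384)).items(): print(n,w("top0",u*.8,v*.8,48).round(0))
print(w("top0",183*.8,382*.8,55).round())
E
```

```text
b0 [ 569. -263.   48.]
b1 [ 570. -362.   48.]
b2 [ 458. -261.   48.]
b3 [ 456. -362.   48.]
[476. 374.  55.]
```

View pics/c1.png

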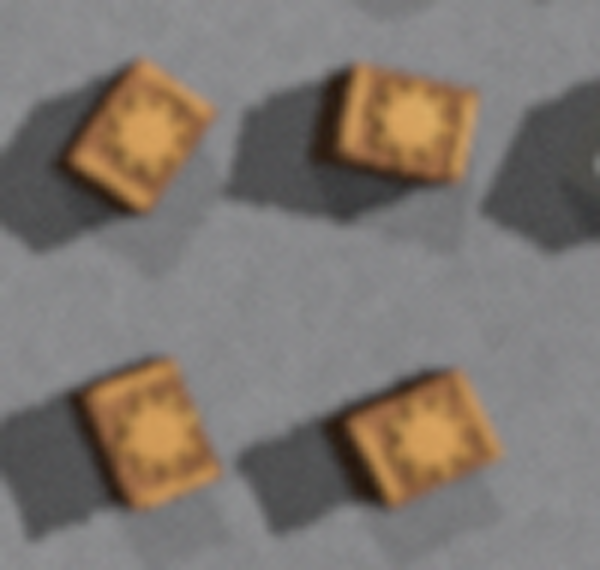

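View pics/c2.png

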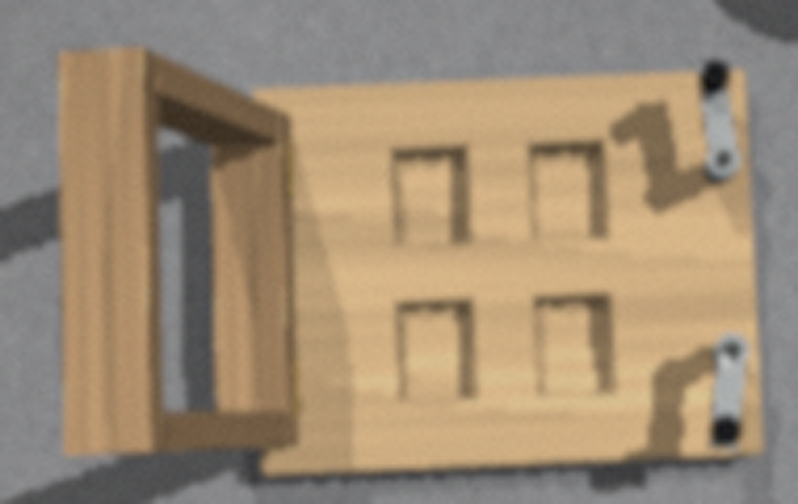

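```bash
cat > fit.py <<'E'
from h import *
from scipy.optimize import least_squares
def fit(fn,L,P,x0):
    "planar pose x,y,yaw(deg) from local 3D pts L and pixels P"
    L=np.array(L,float);P=np.array(P,float)
    def tw(s): 
        a=np.radians(s[2]);return np.c_[L[:,0]*np.cos(a)-L[:,1]*np.sin(a)+s[0],L[:,0]*np.sin(a)+L[:,1]*np.cos(a)+s[1],L[:,2]]
    f=lambda s:np.concatenate([px(fn,p)-q for p,q in zip(tw(s),P)])
    r=least_squares(f,x0,loss="soft_l1");return r.x,np.sqrt(np.mean(r.fun**2)) if False else np.abs(f(r.x)).reshape(-1,2).max(1).round(1)
E
python3 - <<'E'
from fit import *
C=lambda q,s,o:(np.array(q,float)+.5)/s-.5+np.array(o)
L=[];P=[]
for (cx,cy),q in {(42,40):[(392,148),(468,146),(468,241),(398,243)],(42,-35):[(529,143),(606,141),(607,236),(534,238)],(-42,40):[(396,302),(472,300),(475,397),(402,398)],(-42,-35):[(534,295),(611,293),(613,393),(538,395)]}.items():
    L+=[(cx+26,cy+20,23),(cx+26,cy-20,23),(cx-26,cy-20,23),(cx-26,cy+20,23)];P+=q
L+=[(105,-135,24),(-105,-135,24),(-105,135,24),(-50,-118,71),(50,-118,71)];P+=[(745,70),(762,453),(263,475),(732,348),(720,160)]
print("mould",fit("top0",L,C(P,4.2,(180,195)),[560,70,0]))
B=dict(b0=([(142,60),(215,108),(145,213),(66,160)],57),b1=([(362,65),(480,90),(465,185),(343,152)],-10),b2=([(175,360),(220,475),(140,508),(82,395)],0),b3=([(460,370),(502,455),(390,507),(345,425)],0))
for n,(q,_) in B.items():
    q=C(q,6,(410,235)); W=np.array([w("top0",*p,46) for p in q])[:,:2]
    print(n,W.mean(0).round(1),"edges",[(np.linalg.norm(e).round(0),np.degrees(np.arctan2(e[1],e[0])).round(0)) for e in np.roll(W,-1,0)-W])
p,r=tool();d=viewer.get_image("wrist");print(np.array(d["mount"]).round(2),d["vertical_fov"])
E
```

```text
mould (array([574.76787353,  35.38769269,   0.91170869]), array([0.3, 0.4, 0.3, 0.5, 0.3, 0.7, 0.1, 0.2, 0.4, 0.2, 0.4, 0.4, 0.5,
       0.5, 0.7, 0.5, 0.2, 0.3, 0.6, 0.3, 1.1]))
b0 [ 569.8 -264.2] edges [(np.float64(32.0), np.float64(-125.0)), (np.float64(48.0), np.float64(144.0)), (np.float64(35.0), np.float64(54.0)), (np.float64(48.0), np.float64(-39.0))]
b1 [ 572.1 -365.9] edges [(np.float64(45.0), np.float64(-103.0)), (np.float64(36.0), np.float64(168.0)), (np.float64(47.0), np.float64(73.0)), (np.float64(34.0), np.float64(-15.0))]
b2 [ 458.6 -263.6] edges [(np.float64(45.0), np.float64(-161.0)), (np.float64(32.0), np.float64(111.0)), (np.float64(46.0), np.float64(25.0)), (np.float64(37.0), np.float64(-71.0))]
b3 [ 454.5 -363.7] edges [(np.float64(35.0), np.float64(-156.0)), (np.float64(46.0), np.float64(113.0)), (np.float64(34.0), np.float64(26.0)), (np.float64(48.0), np.float64(-66.0))]
[[  0.    -0.95  -0.31  77.73]
 [  1.     0.     0.     1.  ]
 [ -0.    -0.31   0.95 -71.06]
 [  0.     0.     0.     1.  ]] 60.63104256507613
```

Request:
{"name": "step_arm", "arguments": {"series": [[3.9,-1.67,0,0,0,0,-1],[3.9,-1.67,0,0,0,0,-1],[3.9,-1.67,0,0,0,0,-1],[3.9,-1.67,0,0,0,0,-1],[3.9,-1.67,0,0,0,0,-1],[3.9,-1.67,0,0,0,0,-1],[3.9,-1.67,0,0,0,0,-1],[3.9,-1.67,0,0,0,0,-1],[3.9,-1.67,0,0,0,0,-1],[3.9,-1.67,0,0,0,0,-1],[0,0,0,0,0,0,-1],[0,0,0,0,0,0,-1]]}}

```text
t: 1.65
ee_pos: [541.4, -303.4, 303.6]
ee_rot: [-180.0, 0.0, 21.9]
force: [-0.3, 0.1, 0.9]
grip_width: 85.4
grip_force: 0.0
```

```bash
python3 - <<'E'
from h import *
a=snap("wrist","w1");print(tool()[0],status.get_obs()["ee_rot"],status.get_obs()["qpos"])
cv2.imwrite("pics/w1.png",cv2.resize(a,(800,600),interpolation=cv2.INTER_CUBIC))
E
```

```text
[ 541.07262591 -303.79971412  303.71367757] [-1.79983478e+02  2.85633453e-02  2.18092840e+01] [-3.21055903e+01  2.51699993e+01  9.55130758e+01 -1.55204054e-02
  5.93471018e+01  3.60930461e+01]
```

View pics/w1.png

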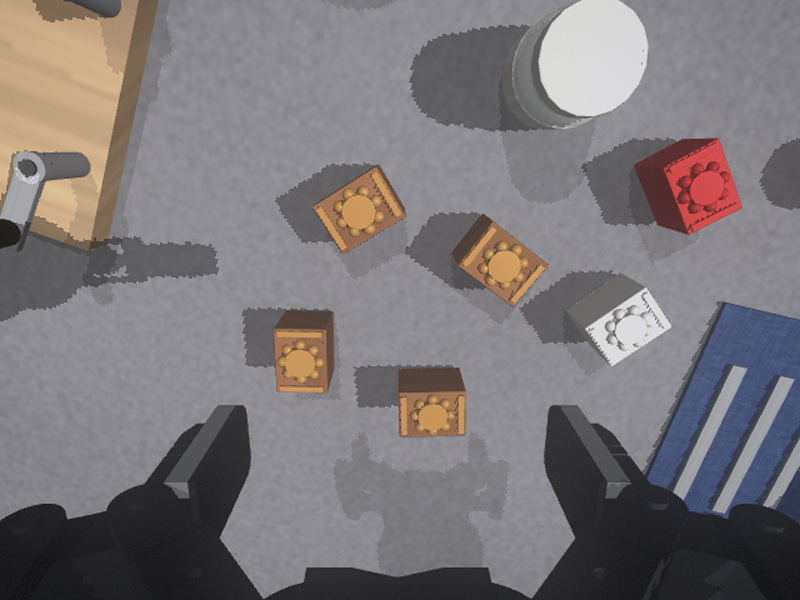

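Wrist picture: blocks with top faces centred near (360,210), (504,265), (302,362), (432,416). The white and red look-alikes are to the right.

```bash
python3 - <<'E'
from h import *
C=lambda q:(np.array(q,float)+.5)*.8-.5
B=dict(b0=[(377,165),(406,217),(345,252),(314,207)],b1=[(492,223),(548,265),(518,305),(458,265)],b2=[(276,332),(332,332),(327,392),(276,390)],b3=[(399,395),(465,395),(465,436),(400,436)])
ro=dict(b0=(358,213),b1=(504,266),b2=(299,363),b3=(432,417))
for n,q in B.items():
    W=np.array([w("w1",*p,46) for p in C(q)])[:,:2]
    print(n,W.mean(0).round(1),w("w1",*C(ro[n]),50)[:2].round(1),"edges",[(np.linalg.norm(e).round(0),np.degrees(np.arctan2(e[1],e[0])).round(0)) for e in np.roll(W,-1,0)-W])
E
```

```text
b0 [ 568.8 -268.5] [ 567.5 -267.7] edges [(np.float64(37.0), np.float64(-129.0)), (np.float64(45.0), np.float64(142.0)), (np.float64(34.0), np.float64(55.0)), (np.float64(48.0), np.float64(-36.0))]
b1 [ 571.  -368.2] [ 570.9 -367.2] edges [(np.float64(47.0), np.float64(-104.0)), (np.float64(33.0), np.float64(169.0)), (np.float64(50.0), np.float64(78.0)), (np.float64(34.0), np.float64(-15.0))]
b2 [ 456.5 -268. ] [ 456.8 -265.9] edges [(np.float64(38.0), np.float64(-68.0)), (np.float64(46.0), np.float64(-165.0)), (np.float64(36.0), np.float64(109.0)), (np.float64(44.0), np.float64(18.0))]
b3 [ 451.4 -368. ] [ 452.4 -367.1] edges [(np.float64(47.0), np.float64(-68.0)), (np.float64(33.0), np.float64(-156.0)), (np.float64(47.0), np.float64(112.0)), (np.float64(33.0), np.float64(23.0))]
```

```bash
cat >> h.py <<'E'
def go(x,y,z,yaw,frm=None):
    "print total tool-frame shift (cm) at present yaw, then turn az (rad)"
    if frm is None:
        p,r=tool(); psi=status.get_obs()["ee_rot"][2]
    else: p=np.array(frm[:3]); psi=frm[3]
    d=np.array([x,y,z])-p; a=np.radians(psi)
    dy=(yaw-psi+180)%360-180
    dx=d[0]*np.cos(a)+d[1]*np.sin(a); dyy=d[0]*np.sin(a)-d[1]*np.cos(a)
    print("shift cm dx %.2f dy %.2f dz %.2f  az %.3f"%(dx/10,dyy/10,-d[2]/10,-np.radians(dy)))
def blobs(fn,zt=48):
    im=cv2.imread("pics/raw_"+fn+".png"); h=cv2.cvtColor(im,cv2.COLOR_BGR2HSV)
    m=cv2.inRange(h,(8,150,60),(22,255,255)); m=cv2.morphologyEx(m,cv2.MORPH_OPEN,np.ones((3,3)))
    n,l,s,c=cv2.connectedComponentsWithStats(m)
    for i in range(1,n):
        if s[i,4]>40: print(s[i,4],c[i].round(0),w(fn,*c[i],zt)[:2].round(0))
E
python3 - <<'E'
from h import *
go(568.8,-266.5,95,-38); blobs("top0"); blobs("w1")
E
```

```text
shift cm dx 3.96 dy -2.43 dz 20.87  az 1.044
1692 [256. 171.] [774. 133.]
1874 [ 18. 245.] [617. 666.]
2135 [ 19. 396.] [287. 649.]
```

Request:
{"name": "step_arm", "arguments": {"series": [[3.96,-2.43,0,0,0,0,-0.4],[0,0,0,0,0,0.149,-0.4],[0,0,0,0,0,0.149,-0.4],[0,0,1,0,0,0.149,-0.4],[0,0,2,0,0,0.149,-0.4],[0,0,2,0,0,0.149,-0.4],[0,0,2,0,0,0.149,-0.4],[0,0,2,0,0,0.149,-0.4],[0,0,2,0,0,0,-0.4],[0,0,2,0,0,0,-0.4],[0,0,0,0,0,0,-0.4]]}}

```text
t: 3.08
ee_pos: [568.0, -266.7, 172.7]
ee_rot: [180.0, 0.2, -38.0]
force: [0.4, 0.0, 0.1]
grip_width: 60.1
grip_force: 0.0
```

Request:
{"name": "step_arm", "arguments": {"series": [[0,0,2,0,0,0,-0.4],[0,0,2,0,0,0,-0.4],[0,0,2,0,0,0,-0.4],[0,0,1.8,0,0,0,-0.4],[0,0,0,0,0,0,0.6],[0,0,0,0,0,0,0.6],[0,0,0,0,0,0,0.6],[0,0,0,0,0,0,0.6],[0,0,0,0,0,0,0.6]], "force": 60}}

```text
t: 4.2
ee_pos: [569.4, -266.2, 96.2]
ee_rot: [-180.0, -0.0, -37.9]
force: [-0.1, 0.1, -0.3]
grip_width: 34.9
grip_force: 60.0
```

```bash
python3 - <<'E'
from h import *
a=cv2.cvtColor(cv2.imread("pics/raw_w1.png"),cv2.COLOR_BGR2HSV)
for u,v in [(358,213),(504,266),(299,363),(432,417),(376,190),(330,190)]: print(a[int(v*.8),int(u*.8)])
a=cv2.cvtColor(cv2.imread("pics/raw_top0.png"),cv2.COLOR_BGR2HSV)
for X,Y in [(147,132),(410,120),(155,430),(435,435)]: print(a[235+Y//6,410+X//6])
E
```

```text
[ 16 141 203]
[ 16 138 207]
[ 16 141 203]
[ 16 141 201]
[ 12 121 167]
[150   8 100]
[ 17 147 208]
[ 17 142 214]
[ 17 147 207]
[ 16 145 211]
```

Request:
{"name": "step_arm", "arguments": {"series": [[0,0,-3,0,0,0,0.6],[0,0,-5,0,0,0,0.6],[0,0,-5,0,0,0,0.6],[0,0,-2.4,0,0,-0.169,0.6],[0,0,0,0,0,-0.169,0.6],[0,0,0,0,0,-0.169,0.6],[0,0,0,0,0,-0.17,0.6],[0.6,-4,0,0,0,0,0.6],[0.6,-5,0,0,0,0,0.6],[0.6,-5,0,0,0,0,0.6],[0.6,-5,0,0,0,0,0.6],[0.6,-5,0,0,0,0,0.6],[0.5,-3.6,0,0,0,0,0.6],[0,0,0,0,0,0,0.6],[0,0,0,0,0,0,0.6]]}}

```text
t: 6.08
ee_pos: [600.1, 10.0, 249.9]
ee_rot: [180.0, 0.0, 0.9]
force: [0.1, -0.1, -0.7]
grip_width: 35.2
grip_force: 60.3
```

```bash
sed -i 's/(8,150,60),(22,255,255)/(14,120,170),(19,160,230)/; s/zt=48/zt=50/' h.py; python3 - <<'E'
from h import *
a=snap("wrist","w2");o=status.get_obs();print(o["ee_pos"],o["ee_rot"],o["grip_width"])
cv2.imwrite("pics/w2.png",cv2.resize(a,(800,600),interpolation=cv2.INTER_CUBIC))
snap("top","t2");blobs("t2")
C=lambda q,s,o:(np.array(q,float)+.5)/s-.5+np.array(o)
u=C((62,450),4.2,(180,195))
E
```

```text
[600.16180055   9.58419209 249.9414709 ] [1.79988958e+02 1.51070811e-04 8.27922309e-01] 35.192136923704005
1728 [ 16. 244.] [620. 668.]
56 [471. 251.] [ 581. -349.]
42 [482. 258.] [ 565. -373.]
87 [433. 300.] [ 473. -258.]
56 [486. 305.] [ 460. -376.]
53 [440. 312.] [ 448. -272.]
2122 [ 18. 396.] [287. 650.]
```

View pics/w2.png

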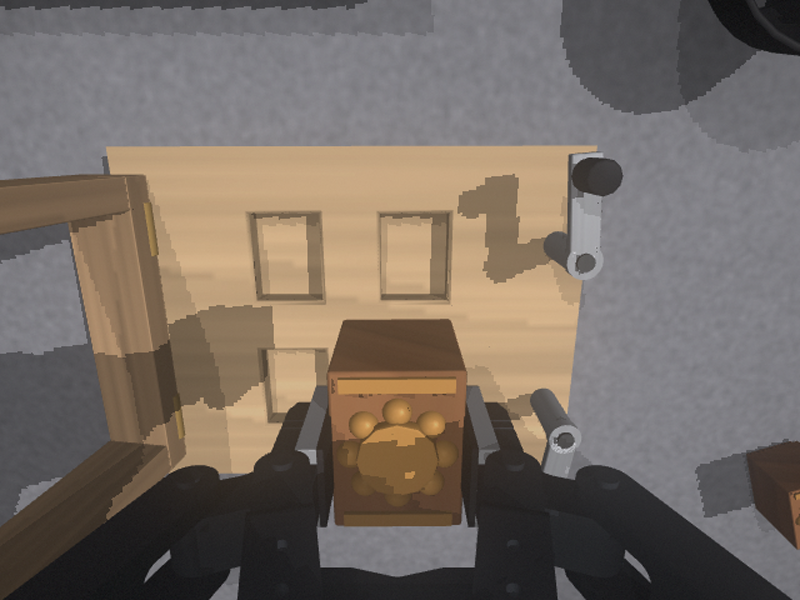

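The board fills the wrist view: sockets 3 and 1 are near (288,257) and (415,257), pivots at (585,262) and (566,439), and the block is held squarely.

```bash
python3 - <<'E'
from fit import *
C=lambda q:(np.array(q,float)+.5)*.8-.5
L=[];P=[]
for (cx,cy),q in {(42,40):[(247,211),(322,211),(326,302),(254,303)],(42,-35):[(377,211),(452,211),(450,302),(381,302)]}.items():
    L+=[(cx+28,cy+22,24),(cx+28,cy-22,24),(cx-28,cy-22,24),(cx-28,cy+22,24)];P+=q
L+=[(105,-135,24),(50,-118,71),(-50,-118,71)];P+=[(597,147),(585,262),(566,439)]
print(fit("w2",L,C(P),[575,35,1]))
W=np.array([w("w2",*p,200) for p in C([(332,372),(467,372),(462,525),(333,525)])])[:,:2];print(W.round(1),W.mean(0))
# frame angle from top c2
c=lambda q:(np.array(q,float)+.5)/4.2-.5+np.array((180,195))
th=np.radians(.91)
for q in [(66,452),(157,450),(150,50),(62,52)]: 
    # outer edge top corners: board y=115-d*cos(a)[+40 sin], z=24+218 sin
    print(w("top0",*c(q),242).round(0))
E
```

```text
(array([572.79186262,  32.87178254,   0.89851401]), array([1.1, 0.6, 1.5, 0.7, 0.6, 1.4, 1.5, 2.5, 0.8, 0.2, 0.8]))
[[622.6  25.9]
 [623.1  -8.9]
 [575.3 -10.2]
 [574.7  26.7]] [598.92080016   8.38123148]
[482. 220. 242.]
[482. 180. 242.]
[659. 183. 242.]
[659. 222. 242.]
```

Request:
{"name": "step_arm", "arguments": {"series": [[0.8,-3.3,0,0,0,0,0.6],[0.84,-3.25,0,0,0,0,0.6],[0,0,4,0,0,0,0.6],[0,0,4,0,0,0,0.6],[0,0,3,0,0,0,0.6],[0,0,1,0,0,0,0.6],[0,0,0,0,0,0,0.6],[0,0,0.4,0,0,0,0.6],[0,0,0.4,0,0,0,0.6],[0,0,0.4,0,0,0,0.6],[0,0,0.4,0,0,0,0.6]]}}

```text
t: 7.55
ee_pos: [615.7, 76.1, 113.8]
ee_rot: [-180.0, -0.0, 0.9]
force: [-0.8, 0.5, -0.2]
grip_width: 34.9
grip_force: 60.3
```

Request:
{"name": "step_arm", "arguments": {"series": [[0,0,0.4,0,0,0,0.6],[0,0,0.4,0,0,0,0.6],[0,0,0.3,0,0,0,0.6],[0,0,0,0,0,0,0.6]]}}

```text
t: 8.05
ee_pos: [615.6, 76.1, 103.3]
ee_rot: [-180.0, -0.0, 0.8]
force: [-2.8, -0.2, 9.7]
grip_width: 34.9
grip_force: 61.6
```

Request:
{"name": "step_arm", "arguments": {"series": [[0,0,0,0,0,0,-0.3],[0,0,0,0,0,0,-0.3],[0,0,0,0,0,0,-0.3],[0,0,-2,0,0,0,-0.3],[0,0,-5,0,0,0,-0.3],[0,0,-5,0,0,0,-0.3],[-1.8,3.7,-1,0,0,0,-0.4],[-1.8,3.8,0,0,0,0,-0.4],[-1.8,3.8,0,0,0,0,-0.4],[-1.8,3.8,0,0,0,0,-0.4],[-1.8,3.8,0,0,0,0,-0.4],[-1.8,3.8,0,0,0,0,-0.4],[-1.8,3.8,0,0,0,0,-0.4],[-1.8,3.8,0,0,0,0,-0.4],[-1.8,3.8,0,0,0,0,-0.4],[0,0,0,0,0,-0.16,-0.4],[0,0,0,0,0,-0.16,-0.4],[0,0,0,0,0,0,-0.4]]}}

```text
t: 10.3
ee_pos: [458.8, -267.5, 234.0]
ee_rot: [179.9, -0.0, 19.1]
force: [1.6, -1.0, 0.6]
grip_width: 60.0
grip_force: 0.0
```

```bash
python3 - <<'E'
from h import *
o=status.get_obs();print(o["ee_pos"],o["ee_rot"],o["grip_width"])
snap("wrist","w3");blobs("w3");snap("top","t3");blobs("t3"); go(457.5,-266,95,19)
E
```

```text
[ 458.80198639 -267.49794924  234.01772094] [ 1.79945252e+02 -4.11262072e-02  1.91274186e+01] 59.95053463312399
358 [508. 105.] [ 576. -347.]
50 [535. 102.] [ 582. -361.]
57 [550. 106.] [ 583. -370.]
630 [529. 128.] [ 568. -365.]
53 [557. 120.] [ 578. -378.]
45 [514. 129.] [ 565. -356.]
52 [551. 136.] [ 568. -379.]
41 [521. 143.] [ 559. -364.]
61 [545. 161.] [ 554. -383.]
284 [312. 213.] [ 476. -259.]
56 [314. 225.] [ 470. -262.]
42 [299. 230.] [ 463. -255.]
1078 [314. 245.] [ 457. -267.]
252 [313. 273.] [ 438. -273.]
233 [481. 293.] [ 461. -385.]
226 [421. 296.] [ 446. -347.]
835 [453. 297.] [ 453. -369.]
1668 [ 16. 244.] [620. 669.]
117 [281. 239.] [619.  77.]
103 [479. 255.] [ 573. -366.]
103 [434. 302.] [ 469. -260.]
1967 [ 17. 397.] [286. 652.]
shift cm dx -0.09 dy -0.17 dz 13.87  az -0.001
```

Request:
{"name": "step_arm", "arguments": {"series": [[0,-0.15,3,0,0,0,-0.4],[0,0,4,0,0,0,-0.4],[0,0,4,0,0,0,-0.4],[0,0,2.8,0,0,0,-0.4],[0,0,0,0,0,0,-0.4],[0,0,0,0,0,0,0.6],[0,0,0,0,0,0,0.6],[0,0,0,0,0,0,0.6],[0,0,0,0,0,0,0.6]]}}

```text
t: 11.52
ee_pos: [458.9, -266.3, 96.4]
ee_rot: [179.9, -0.1, 19.2]
force: [-0.9, 2.5, 9.2]
grip_width: 34.7
grip_force: 61.1
```

```bash
python3 - <<'E'
from h import *
o=status.get_obs();print(o["ee_pos"],o["ee_rot"],o["grip_width"])
psi=o["ee_rot"][2]
go(*o["ee_pos"][:2],250,.9)
# socket centres, mould (573.8,34.6,.9)
go(532.6-.6,74.6-.6,130,.9,[*o["ee_pos"][:2],250,.9])
E
```

```text
[ 458.92836084 -266.26123115   96.39938134] [ 1.79897029e+02 -8.32941330e-02  1.91541471e+01] 34.71098302120993
shift cm dx 0.00 dy 0.00 dz -15.36  az 0.319
shift cm dx 7.84 dy -33.91 dz 12.00  az -0.000
```

Request:
{"name": "step_arm", "arguments": {"series": [[0,0,-3,0,0,0,0.6],[0,0,-5,0,0,0,0.6],[0,0,-5,0,0,0.159,0.6],[0,0,-1.4,0,0,0.16,0.6],[0,0,0,0,0,0,0.6],[1.1,-4.8,0,0,0,0,0.6],[1.1,-4.85,0,0,0,0,0.6],[1.1,-4.85,0,0,0,0,0.6],[1.1,-4.85,0,0,0,0,0.6],[1.1,-4.85,0,0,0,0,0.6],[1.1,-4.85,0,0,0,0,0.6],[1.2,-4.9,0,0,0,0,0.6],[0,0,3,0,0,0,0.6],[0,0,4,0,0,0,0.6],[0,0,3,0,0,0,0.6],[0,0,0,0,0,0,0.6]]}}

```text
t: 13.52
ee_pos: [529.0, 74.7, 136.5]
ee_rot: [180.0, 0.3, 1.1]
force: [0.1, 0.0, -1.5]
grip_width: 35.0
grip_force: 60.4
```

Request:
{"name": "step_arm", "arguments": {"series": [[0.25,0,0,0,0,0,0.6],[0,0,0.6,0,0,0,0.6],[0,0,0.5,0,0,0,0.6],[0,0,0.5,0,0,0,0.6],[0,0,0.4,0,0,0,0.6],[0,0,0.4,0,0,0,0.6],[0,0,0,0,0,0,0.6]]}}

```text
t: 14.4
ee_pos: [533.2, 74.8, 114.6]
ee_rot: [180.0, 0.0, 0.9]
force: [-0.9, -0.2, -1.2]
grip_width: 34.6
grip_force: 60.4
```

Request:
{"name": "step_arm", "arguments": {"series": [[-0.1,0,0.4,0,0,0,0.6],[0,0,0.4,0,0,0,0.6],[0,0,0.4,0,0,0,0.6],[0,0,0,0,0,0,0.6]]}}

```text
t: 14.9
ee_pos: [532.7, 74.8, 103.7]
ee_rot: [-180.0, -0.1, 0.9]
force: [-4.4, -0.9, 21.7]
grip_width: 34.9
grip_force: 64.6
```

Request:
{"name": "step_arm", "arguments": {"series": [[0,0,0,0,0,0,-0.3],[0,0,0,0,0,0,-0.3],[0,0,0,0,0,0,-0.3],[0,0,-2,0,0,0,-0.3],[0,0,-5,0,0,0,-0.3],[0,0,-5,0,0,0,-0.3],[-0.95,4.9,-1,0,0,0,-0.4],[-0.95,4.9,0,0,0,0,-0.4],[-0.95,4.9,0,0,0,0,-0.4],[-0.95,4.9,0,0,0,0,-0.4],[-0.95,4.9,0,0,0,0,-0.4],[-0.95,4.9,0,0,0,0,-0.4],[-0.95,4.9,0,0,0,0,-0.4],[-0.95,4.9,0,0,0,0,-0.4],[-0.95,4.9,0,0,0,0,-0.4],[0,0,0,0,0,0,-0.4],[0,0,0,0,0,0,-0.4]]}}

```text
t: 17.02
ee_pos: [453.5, -367.2, 232.6]
ee_rot: [-180.0, 0.0, 0.9]
force: [-0.1, 0.1, 0.0]
grip_width: 59.8
grip_force: 0.0
```

```bash
python3 - <<'E'
from h import *
o=status.get_obs();print(o["ee_pos"],o["ee_rot"],o["grip_width"])
snap("wrist","w4");blobs("w4");snap("top","t4");blobs("t4"); go(454,-367.5,95,-68.5)
E
```

```text
[ 453.50453682 -367.19942662  232.55138408] [-1.79957521e+02  3.26019148e-02  8.63151920e-01] 59.780210283699994
423 [283.  32.] [ 576. -347.]
1470 [319.  40.] [ 572. -367.]
60 [340.  29.] [ 578. -379.]
410 [353.  54.] [ 566. -387.]
51 [331.  64.] [ 560. -374.]
273 [345. 232.] [ 462. -386.]
1056 [317. 245.] [ 453. -368.]
55 [324. 226.] [ 465. -372.]
249 [286. 255.] [ 445. -348.]
1570 [ 15. 244.] [619. 670.]
97 [280. 239.] [619.  78.]
93 [479. 255.] [ 573. -365.]
97 [282. 277.] [533.  76.]
1796 [ 17. 397.] [286. 652.]
shift cm dx 0.01 dy 0.10 dz 13.78  az 1.212
```

Request:
{"name": "step_arm", "arguments": {"series": [[0.05,0,0,0,0,0.147,-0.4],[0,0,0,0,0,0.147,-0.4],[0,0,0,0,0,0.147,-0.4],[0,0,1,0,0,0.147,-0.4],[0,0,1,0,0,0.147,-0.4],[0,0,2,0,0,0.147,-0.4],[0,0,2,0,0,0.147,-0.4],[0,0,2,0,0,0.147,-0.4],[0,0,2,0,0,0,-0.4],[0,0,2,0,0,0,-0.4],[0,0,1.7,0,0,0,-0.4],[0,0,0,0,0,0,-0.4],[0,0,0,0,0,0,0.6],[0,0,0,0,0,0,0.6],[0,0,0,0,0,0,0.6],[0,0,0,0,0,0,0.6]]}}

```text
t: 19.12
ee_pos: [454.8, -367.8, 96.8]
ee_rot: [-180.0, -0.1, -66.5]
force: [1.0, 1.7, 7.1]
grip_width: 35.0
grip_force: 60.5
```

```bash
python3 - <<'E'
from h import *
o=status.get_obs()
go(*o["ee_pos"][:2],250,.9)
for s in [(616.5,.3),(532.8,-.6)]: go(*s,130,.9,[*o["ee_pos"][:2],250,.9])
E
```

```text
shift cm dx 0.00 dy -0.00 dz -15.32  az -1.176
shift cm dx 16.75 dy -36.55 dz 12.00  az -0.000
shift cm dx 8.38 dy -36.59 dz 12.00  az -0.000
```

Request:
{"name": "step_arm", "arguments": {"series": [[0,0,-3,0,0,0,0.6],[0,0,-5,0,0,0,0.6],[0,0,-5,0,0,-0.147,0.6],[0,0,-2.3,0,0,-0.147,0.6],[0,0,0,0,0,-0.147,0.6],[0,0,0,0,0,-0.147,0.6],[0,0,0,0,0,-0.147,0.6],[0,0,0,0,0,-0.147,0.6],[0,0,0,0,0,-0.147,0.6],[0,0,0,0,0,-0.147,0.6],[2.1,-4.57,0,0,0,0,0.6],[2.1,-4.57,0,0,0,0,0.6],[2.1,-4.57,0,0,0,0,0.6],[2.1,-4.57,0,0,0,0,0.6],[2.1,-4.57,0,0,0,0,0.6],[2.1,-4.57,0,0,0,0,0.6],[2.1,-4.58,0,0,0,0,0.6],[2.1,-4.58,0,0,0,0,0.6],[0,0,0,0,0,0,0.6],[0,0,0,0,0,0,0.6]]}}

```text
t: 21.62
ee_pos: [616.3, 1.0, 249.0]
ee_rot: [180.0, 0.0, 0.9]
force: [-0.4, -0.3, -0.6]
grip_width: 34.7
grip_force: 60.2
```

Request:
{"name": "step_arm", "arguments": {"series": [[0,0,4,0,0,0,0.6],[0,0,4,0,0,0,0.6],[0,0,3,0,0,0,0.6],[0,0,1,0,0,0,0.6],[0,0,0,0,0,0,0.6],[0,0,0.3,0,0,0,0.6],[0,0,0.3,0,0,0,0.6],[0,0,0.3,0,0,0,0.6],[0,0,0,0,0,0,0.6]]}}

```text
t: 22.75
ee_pos: [616.4, 1.0, 119.8]
ee_rot: [-180.0, 0.0, 0.9]
force: [-0.2, 0.2, -0.5]
grip_width: 34.8
grip_force: 60.1
```

Request:
{"name": "step_arm", "arguments": {"series": [[0,0,0.4,0,0,0,0.6],[0,0,0.4,0,0,0,0.6],[0,0,0.5,0,0,0,0.6],[0,0,0.45,0,0,0,0.6],[0,0,0,0,0,0,0.6]]}}

```text
t: 23.38
ee_pos: [616.8, 1.0, 104.4]
ee_rot: [180.0, -0.1, 0.9]
force: [-11.1, -0.0, 41.5]
grip_width: 35.0
grip_force: 65.9
```

Request:
{"name": "step_arm", "arguments": {"series": [[0,0,-0.2,0,0,0,0.6],[0,0,0,0,0,0,-0.3],[0,0,0,0,0,0,-0.3],[0,0,0,0,0,0,-0.3],[0,0,-2,0,0,0,-0.3],[0,0,-5,0,0,0,-0.3],[0,0,-5,0,0,0,-0.3],[-0.62,4.58,-0.8,0,0,0,-0.4],[-0.62,4.58,0,0,0,0,-0.4],[-0.62,4.58,0,0,0,0,-0.4],[-0.62,4.58,0,0,0,0,-0.4],[-0.62,4.58,0,0,0,0,-0.4],[-0.62,4.58,0,0,0,0,-0.4],[-0.62,4.58,0,0,0,0,-0.4],[-0.62,4.58,0,0,0,0,-0.4],[0,0,0,0,0,0,-0.4],[0,0,0,0,0,0,-0.4]]}}

```text
t: 25.5
ee_pos: [572.6, -366.0, 233.2]
ee_rot: [-180.0, -0.0, 0.9]
force: [0.2, -0.3, 0.3]
grip_width: 60.0
grip_force: 0.0
```

```bash
python3 - <<'E'
from h import *
o=status.get_obs();print(o["ee_pos"],o["ee_rot"],o["grip_width"])
snap("wrist","w5");blobs("w5");snap("top","t5");blobs("t5"); go(573,-366,95,76)
E
```

```text
[ 572.5978381  -365.97401841  233.21499735] [-1.79999250e+02 -1.77380248e-02  8.71308923e-01] 59.999078016464566
274 [287. 237.] [ 577. -347.]
1179 [318. 245.] [ 571. -368.]
261 [347. 253.] [ 566. -387.]
1734 [ 16. 244.] [620. 669.]
214 [281. 239.] [618.  78.]
161 [314. 237.] [622.   2.]
41 [469. 253.] [ 578. -344.]
199 [281. 275.] [538.  77.]
2047 [ 18. 397.] [287. 651.]
shift cm dx 0.01 dy 0.08 dz 13.80  az -1.310
```

Request:
{"name": "step_arm", "arguments": {"series": [[-0.05,0.1,0,0,0,-0.1437,-0.4],[0,0,0,0,0,-0.1437,-0.4],[0,0,0,0,0,-0.1437,-0.4],[0,0,1,0,0,-0.1437,-0.4],[0,0,1,0,0,-0.1437,-0.4],[0,0,2,0,0,-0.1437,-0.4],[0,0,2,0,0,-0.1437,-0.4],[0,0,2,0,0,-0.1437,-0.4],[0,0,2,0,0,-0.1437,-0.4],[0,0,2,0,0,0,-0.4],[0,0,1.7,0,0,0,-0.4],[0,0,0,0,0,0,-0.4],[0,0,0,0,0,0,0.6],[0,0,0,0,0,0,0.6],[0,0,0,0,0,0,0.6],[0,0,0,0,0,0,0.6]]}}

```text
t: 27.6
ee_pos: [572.7, -367.6, 96.3]
ee_rot: [179.9, 0.0, 75.0]
force: [0.1, -0.5, 6.7]
grip_width: 34.9
grip_force: 60.7
```

```bash
python3 - <<'E'
from h import *
o=status.get_obs()
go(*o["ee_pos"][:2],250,.9)
go(532.6,-.2,130,.9,[*o["ee_pos"][:2],250,.9])
E
```

```text
shift cm dx 0.00 dy 0.00 dz -15.37  az 1.293
shift cm dx -3.43 dy -36.79 dz 12.00  az -0.000
```

Request:
{"name": "step_arm", "arguments": {"series": [[0,0,-3,0,0,0,0.6],[0,0,-5,0,0,0,0.6],[0,0,-5,0,0,0.1437,0.6],[0,0,-2.3,0,0,0.1437,0.6],[0,0,0,0,0,0.1437,0.6],[0,0,0,0,0,0.1437,0.6],[0,0,0,0,0,0.1437,0.6],[0,0,0,0,0,0.1437,0.6],[0,0,0,0,0,0.1437,0.6],[0,0,0,0,0,0.1437,0.6],[0,0,0,0,0,0.1437,0.6],[-0.43,-4.6,0,0,0,0,0.6],[-0.43,-4.6,0,0,0,0,0.6],[-0.43,-4.6,0,0,0,0,0.6],[-0.43,-4.6,0,0,0,0,0.6],[-0.43,-4.6,0,0,0,0,0.6],[-0.43,-4.6,0,0,0,0,0.6],[-0.43,-4.6,0,0,0,0,0.6],[-0.42,-4.6,0,0,0,0,0.6],[0,0,0,0,0,0,0.6]]}}

```text
t: 30.1
ee_pos: [531.6, 2.8, 248.8]
ee_rot: [-180.0, -0.0, 1.1]
force: [0.1, -0.7, -0.5]
grip_width: 34.7
grip_force: 60.1
```

Request:
{"name": "step_arm", "arguments": {"series": [[0,0,4,0,0,0,0.6],[0,0,4,0,0,0,0.6],[0,0,3,0,0,0,0.6],[0,0,1,0,0,0,0.6],[0,0,0,0,0,0,0.6],[0,0,0.3,0,0,0,0.6],[0,0,0.3,0,0,0,0.6],[0,0,0.3,0,0,0,0.6],[0,0,0,0,0,0,0.6]]}}

```text
t: 31.22
ee_pos: [532.1, 0.3, 119.4]
ee_rot: [-180.0, 0.0, 0.9]
force: [0.9, 0.2, -0.5]
grip_width: 34.5
grip_force: 60.1
```

Request:
{"name": "step_arm", "arguments": {"series": [[0,0,0.4,0,0,0,0.6],[0,0,0.4,0,0,0,0.6],[0,0,0.5,0,0,0,0.6],[0,0,0.35,0,0,0,0.6],[0,0,0,0,0,0,0.6]]}}

```text
t: 31.85
ee_pos: [532.0, 0.2, 104.2]
ee_rot: [180.0, -0.0, 0.9]
force: [-10.0, 0.4, 40.6]
grip_width: 34.9
grip_force: 65.1
```

Request:
{"name": "step_arm", "arguments": {"series": [[0,0,-0.2,0,0,0,0.6],[0,0,0,0,0,0,-0.3],[0,0,0,0,0,0,-0.3],[0,0,0,0,0,0,-0.3],[0,0,-2,0,0,0,-0.3],[0,0,-5,0,0,0,-0.3],[0,0,-5,0,0,0,-0.3],[3,-2,-5,0,0,0,-0.3],[3,-1,-4,0,0,0,-0.3],[0,0,0,0,0,0,-0.3],[0,0,0,0,0,0,-0.3]]}}

```text
t: 33.22
ee_pos: [590.9, 31.1, 314.1]
ee_rot: [-180.0, 0.1, 0.9]
force: [0.3, 0.2, -0.2]
grip_width: 55.4
grip_force: 0.0
```

```bash
python3 - <<'E'
from h import *
a=snap("wrist","w6");o=status.get_obs();print(o["ee_pos"],o["ee_rot"],o["grip_width"])
cv2.imwrite("pics/w6.png",cv2.resize(a,(800,600),interpolation=cv2.INTER_CUBIC));blobs("w6",58)
E
```

```text
[590.5581868   31.00043623 313.63262444] [1.79998624e+02 1.34792823e-01 9.02071604e-01] 55.55916576715837
184 [261. 159.] [636.  75.]
190 [356. 163.] [635.  -0.]
650 [262. 185.] [616.  75.]
613 [357. 190.] [613.  -2.]
147 [263. 210.] [595.  74.]
177 [355. 214.] [594.  -1.]
143 [353. 260.] [554.  -1.]
139 [265. 261.] [551.  74.]
506 [266. 285.] [530.  73.]
511 [353. 283.] [533.  -2.]
136 [352. 304.] [514.  -1.]
106 [266. 305.] [511.  74.]
```

View pics/w6.png

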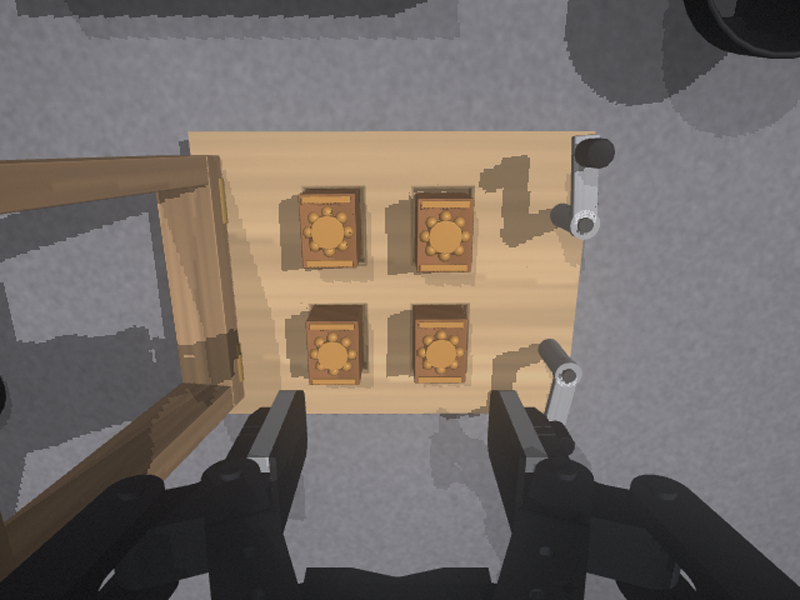

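All four blocks sit in their sockets (rosettes near (328,232), (445,237), (333,355), (441,355)). The frame leans back on the left. Next I'll work out the arc that pushes it shut from behind with closed fingers.

```bash
python3 - <<'E'
from h import *
go(574.2-.0157*218,34.7+218,296,.9)
M=np.array([574.2,34.7]);pr=None
for i,t in enumerate([1.71,1.6,1.45,1.3,1.15,1.0,.85,.7,.55,.4,.25,.1,0]):
    y=115-207*np.cos(t)+40*np.sin(t)+14.5; z=24+207*np.sin(t)+40*np.cos(t)+73
    print(t,"TCP board y %.1f world y %.1f z %.1f"%(y,34.7+y,z), "" if pr is None else "row dy %.2f dz %.2f"%((pr[0]-y)/10,(pr[1]-z)/10)); pr=(y,z)
E
```

```text
shift cm dx -1.63 dy -22.20 dz 1.76  az 0.000
1.71 TCP board y 197.8 world y 232.5 z 296.4 
1.6 TCP board y 175.5 world y 210.2 z 302.7 row dy 2.23 dz -0.63
1.45 TCP board y 144.3 world y 179.0 z 307.3 row dy 3.13 dz -0.46
1.3 TCP board y 112.7 world y 147.4 z 307.2 row dy 3.16 dz 0.02
1.15 TCP board y 81.5 world y 116.2 z 302.3 row dy 3.12 dz 0.49
1.0 TCP board y 51.3 world y 86.0 z 292.8 row dy 3.01 dz 0.95
0.85 TCP board y 22.9 world y 57.6 z 278.9 row dy 2.84 dz 1.39
0.7 TCP board y -3.1 world y 31.6 z 260.9 row dy 2.60 dz 1.80
0.55 TCP board y -26.1 world y 8.6 z 239.3 row dy 2.30 dz 2.16
0.4 TCP board y -45.6 world y -10.9 z 214.5 row dy 1.95 dz 2.48
0.25 TCP board y -61.2 world y -26.5 z 187.0 row dy 1.56 dz 2.75
0.1 TCP board y -72.5 world y -37.8 z 157.5 row dy 1.13 dz 2.95
0 TCP board y -77.5 world y -42.8 z 137.0 row dy 0.50 dz 2.05
```

Request:
{"name": "step_arm", "arguments": {"series": [[0,0,-5,0,0,0,1],[0,-4.5,0,0,0,0,1],[0,-4.5,0,0,0,0,1],[0,-4.5,0,0,0,0,1],[0,-4.5,0,0,0,0,1],[-1.6,-4.1,0,0,0,0,1],[0,0,0,0,0,0,1],[0,0,0,0,0,0,1]]}}

```text
t: 34.28
ee_pos: [571.7, 251.3, 363.8]
ee_rot: [179.9, 0.1, 0.9]
force: [0.2, -0.1, 0.1]
grip_width: 0.1
grip_force: 0.0
```

Request:
{"name": "step_arm", "arguments": {"series": [[0,0,3.5,0,0,0,1],[0,0,3.5,0,0,0,1],[0,0,0,0,0,0,1],[0,1,0,0,0,0,1],[0,1,0,0,0,0,1],[0,1,-0.3,0,0,0,1],[0,1,-0.3,0,0,0,1],[0,0,0,0,0,0,1]]}}

```text
t: 35.28
ee_pos: [573.0, 210.9, 301.6]
ee_rot: [180.0, -0.0, 0.9]
force: [-0.8, 0.8, 0.1]
grip_width: 0.1
grip_force: 0.0
```

Request:
{"name": "step_arm", "arguments": {"series": [[0,1.55,-0.25,0,0,0,1],[0,1.55,-0.2,0,0,0,1],[0,1.6,-0.05,0,0,0,1],[0,1.6,0.05,0,0,0,1],[0,1.56,0.2,0,0,0,1],[0,1.56,0.3,0,0,0,1],[0,1.5,0.4,0,0,0,1],[0,1.5,0.5,0,0,0,1],[0,0,0,0,0,0,1]]}}

```text
t: 36.4
ee_pos: [574.5, 86.6, 290.8]
ee_rot: [180.0, 0.1, 0.8]
force: [-0.7, 0.0, 0.3]
grip_width: -0.3
grip_force: 0.0
```

```bash
python3 - <<'E'
from h import *
a=snap("scene","s7")
cv2.imwrite("pics/s7.png",cv2.resize(a[90:320,220:480],None,fx=2.3,fy=2.3,interpolation=cv2.INTER_CUBIC))
E
```

```text
(no output)
```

View pics/s7.png

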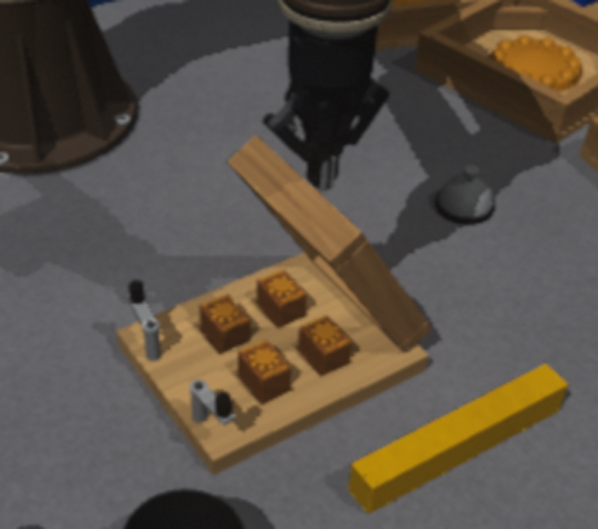

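The frame is about half over, with the finger behind the rail at (325,180). All blocks are still seated.

Request:
{"name": "step_arm", "arguments": {"series": [[0,1.42,0.7,0,0,0,1],[0,1.42,0.7,0,0,0,1],[0,1.3,0.9,0,0,0,1],[0,1.3,0.9,0,0,0,1],[0,1.15,1.08,0,0,0,1],[0,1.15,1.08,0,0,0,1],[0,0.97,1.24,0,0,0,1],[0,0.97,1.24,0,0,0,1],[0,0.78,1.38,0,0,0,1],[0,0.78,1.38,0,0,0,1],[0,0.57,1.47,0,0,0,1],[0,0.57,1.47,0,0,0,1],[0,0.5,1,0,0,0,1],[0,0,0,0,0,0,1]]}}

```text
t: 38.2
ee_pos: [576.5, -41.4, 145.2]
ee_rot: [-180.0, 0.1, 0.9]
force: [-0.7, -0.8, 0.6]
grip_width: 0.0
grip_force: 0.0
```

Press down gently to make sure it is flat.

Request:
{"name": "step_arm", "arguments": {"series": [[0,0.5,0.4,0,0,0,1],[0,0.3,0.3,0,0,0,1],[0,0,0.3,0,0,0,1],[0,0,0,0,0,0,1]]}}

```text
t: 38.7
ee_pos: [577.1, -49.3, 136.5]
ee_rot: [180.0, -0.0, 0.9]
force: [-2.1, -3.2, 8.9]
grip_width: 0.1
grip_force: 4.2
```

Request:
{"name": "step_arm", "arguments": {"series": [[0,0,-4,0,0,0,1],[0,0,-5,0,0,0,-0.1],[1,0,-5,0,0,0,-0.1],[2,1,0,0,0,0,-0.1],[2,2,0,0,0,0,-0.1],[0,0,0,0,0,0,-0.1],[0,0,0,0,0,0,-0.1]]}}

```text
t: 39.58
ee_pos: [626.8, -78.0, 275.7]
ee_rot: [-180.0, 0.1, 0.9]
force: [-0.3, -0.7, -0.6]
grip_width: 47.1
grip_force: 0.0
```

```bash
python3 - <<'E'
from h import *
a=snap("wrist","w8");o=status.get_obs();print(o["ee_pos"],o["ee_rot"],o["grip_width"])
cv2.imwrite("pics/w8.png",cv2.resize(a,(800,600),interpolation=cv2.INTER_CUBIC))
E
```

```text
[626.71311798 -77.83553035 275.73750194] [-1.79982113e+02  5.18351002e-02  9.09496367e-01] 46.9728786129474
```

View pics/w8.png

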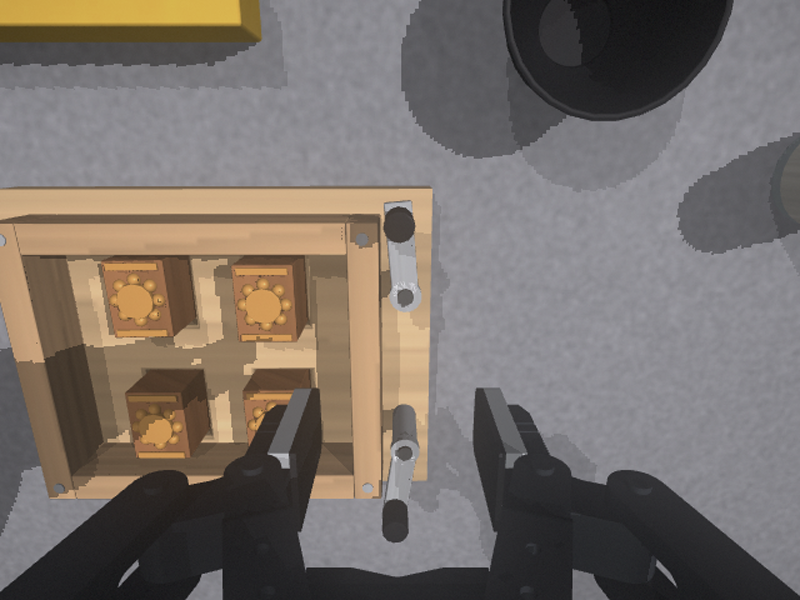

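```bash
python3 - <<'E'
from h import *
C=lambda q:(np.array(q,float)+.5)*.8-.5
M=np.array([574.0,34.7]);a=np.radians(.9);Rm=np.array([[np.cos(a),-np.sin(a)],[np.sin(a),np.cos(a)]])
g=lambda n,q,z:print(n,w("w8",*C(q),z)[:2].round(1))
g("pf",(404,297),71);g("pn",(404,453),71);g("kf",(399,227),93);g("kn",(395,528),93)
for b in [(50,-118),(-50,-118),(-92,-118),(92,-118)]: print(b,(M+Rm@b).round(1))
E
```

```text
pf [624.4 -83.2]
pn [523.6 -85.2]
kf [666.7 -79.6]
kn [486.  -80.2]
(50, -118) [625.8 -82.5]
(-50, -118) [525.9 -84.1]
(-92, -118) [483.9 -84.7]
(92, -118) [667.8 -81.8]
```

Request:
{"name": "step_arm", "arguments": {"series": [[4.1,0.15,0,0,0,0,-0.1],[0,0,4,0,0,0,-0.1],[0,0,4,0,0,0,-0.1],[0,0,3.75,0,0,0,-0.1],[0,0,1,0,0,0,-0.1],[0,0,0,0,0,0,-0.1],[0,0,0,0,0,0,0.9],[0,0,0,0,0,0,0.9],[0,0,0,0,0,0,0.9],[0,0,0,0,0,0,0.9],[0,0,0,0,0,0,0.9]], "force": 20}}

```text
t: 41.0
ee_pos: [669.2, -79.2, 149.9]
ee_rot: [180.0, -0.1, 0.9]
force: [0.1, 0.6, 7.8]
grip_width: 15.0
grip_force: 20.2
```

Request:
{"name": "step_arm", "arguments": {"series": [[0,0,-0.2,0,0,0,0.9],[-0.09,-0.63,0,0,0,0,0.9],[-0.18,-0.6,0,0,0,0,0.9],[-0.28,-0.57,0,0,0,0,0.9],[-0.35,-0.52,0,0,0,0,0.9],[-0.42,-0.46,0,0,0,0,0.9],[-0.5,-0.39,0,0,0,0,0.9],[-0.54,-0.32,0,0,0,0,0.9],[-0.59,-0.23,0,0,0,0,0.9],[-0.61,-0.14,0,0,0,0,0.9],[-0.65,-0.05,0,0,0,0,0.9],[0,0,0,0,0,0,0.9]]}}

```text
t: 42.5
ee_pos: [625.6, -40.6, 150.9]
ee_rot: [-180.0, -0.0, 0.9]
force: [1.6, -1.1, 0.8]
grip_width: 14.9
grip_force: 21.1
```

Request:
{"name": "step_arm", "arguments": {"series": [[-0.3,0,0,0,0,0,0.9],[-0.2,0,0,0,0,0,0.9],[0,0,0,0,0,0,0.9]]}}

```text
t: 42.88
ee_pos: [621.0, -40.5, 150.8]
ee_rot: [-180.0, -0.1, 0.9]
force: [3.3, 3.1, 4.7]
grip_width: 14.8
grip_force: 21.4
```

Request:
{"name": "step_arm", "arguments": {"series": [[0,0,0,0,0,0,-0.1],[0,0,0,0,0,0,-0.1],[0,0,-3,0,0,0,-0.1],[0,0,-5,0,0,0,-0.1],[-4.57,1.22,0,0,0,0,-0.1],[-4.57,1.22,0,0,0,0,-0.1],[-4.57,1.23,0,0,0,0,-0.1],[0,0,0,0,0,0,-0.1],[0,0,4,0,0,0,-0.1],[0,0,3.9,0,0,0,-0.1],[0,0,0,0,0,0,-0.1],[0,0,0,0,0,0,0.9],[0,0,0,0,0,0,0.9],[0,0,0,0,0,0,0.9],[0,0,0,0,0,0,0.9],[0,0,0,0,0,0,0.9]]}}

```text
t: 44.88
ee_pos: [484.9, -79.8, 152.6]
ee_rot: [180.0, -0.1, 0.9]
force: [0.5, 1.2, 9.3]
grip_width: 14.6
grip_force: 20.2
```

Request:
{"name": "step_arm", "arguments": {"series": [[0,0,-0.2,0,0,0,0.9],[0.11,-0.6,0,0,0,0,0.9],[0.19,-0.6,0,0,0,0,0.9],[0.28,-0.57,0,0,0,0,0.9],[0.35,-0.52,0,0,0,0,0.9],[0.42,-0.46,0,0,0,0,0.9],[0.5,-0.39,0,0,0,0,0.9],[0.54,-0.32,0,0,0,0,0.9],[0.59,-0.23,0,0,0,0,0.9],[0.61,-0.14,0,0,0,0,0.9],[0.65,0,0,0,0,0,0.9],[0.1,0,0,0,0,0,0.9],[0,0,0,0,0,0,0.9]]}}

```text
t: 46.5
ee_pos: [523.9, -41.5, 153.1]
ee_rot: [179.9, 0.4, 1.0]
force: [-18.8, -22.1, 6.9]
grip_width: 14.7
grip_force: 22.6
```

Request:
{"name": "step_arm", "arguments": {"series": [[0,0,0,0,0,0,-0.1],[0,0,0,0,0,0,-0.1],[0,0,-4,0,0,0,-0.1],[0,0,-5,0,0,0,-0.1],[5,0,-4,0,0,0,-0.1],[5,2,0,0,0,0,-0.1],[0,2,0,0,0,0,-0.1],[0,0,0,0,0,0,-0.1],[0,0,0,0,0,0,-0.1]]}}

```text
t: 47.62
ee_pos: [625.5, -78.6, 282.3]
ee_rot: [-180.0, 0.1, 0.9]
force: [-0.0, -0.0, -0.3]
grip_width: 47.0
grip_force: 0.0
```

```bash
python3 - <<'E'
from h import *
a=snap("wrist","w9");o=status.get_obs();print(o["ee_pos"],o["ee_rot"],o["grip_width"])
cv2.imwrite("pics/w9.png",cv2.resize(a,(800,600),interpolation=cv2.INTER_CUBIC))
E
```

```text
[625.6063668  -78.5118409  282.42148606] [-1.79977205e+02  4.64794858e-02  9.06164957e-01] 47.56449683942537
```

View pics/w9.png

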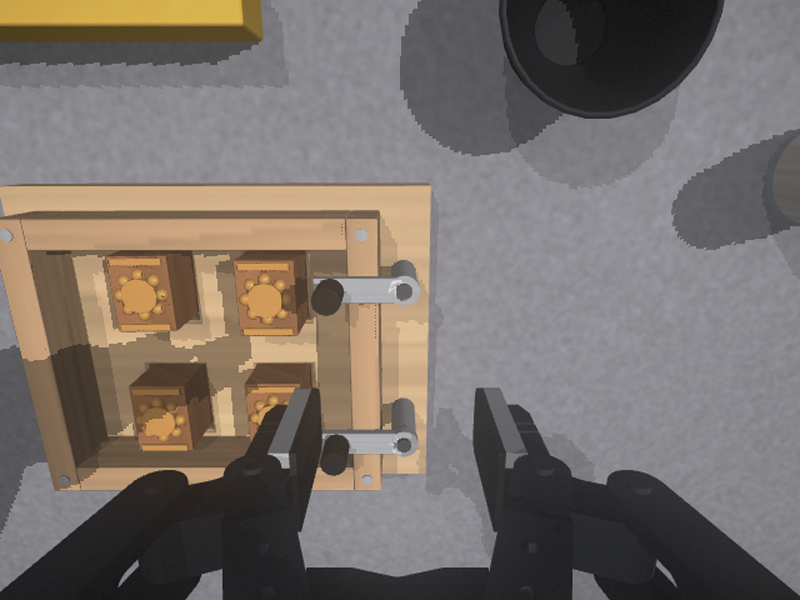

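Both levers now lie across the rail (knobs at (328,297) and (335,455)), with the frame flat and the blocks seated. On to the bell.

Request:
{"name": "step_arm", "arguments": {"series": [[-1.32,-4.9,0,0,0,0,1],[-1.32,-4.9,0,0,0,0,1],[-1.32,-4.9,0,0,0,0,1],[-1.32,-4.9,0,0,0,0,1],[-1.32,-4.9,0,0,0,0,1],[-1.32,-4.9,0,0,0,0,1],[-1.32,-4.9,0,0,0,0,1],[-1.32,-4.9,0,0,0,0,1],[-1.32,-4.9,0,0,0,0,1],[0,0,0,0,0,0,1],[0,0,0,0,0,0,1]]}}

```text
t: 49.05
ee_pos: [499.9, 360.0, 282.5]
ee_rot: [180.0, 0.0, 1.0]
force: [-0.3, 0.3, -0.4]
grip_width: -0.2
grip_force: 0.0
```

```bash
python3 - <<'E'
from h import *
a=snap("wrist","w10");o=status.get_obs();print(o["ee_pos"],o["ee_rot"],o["grip_width"])
cv2.imwrite("pics/w10.png",cv2.resize(a,(800,600),interpolation=cv2.INTER_CUBIC))
E
```

```text
[500.29789332 359.48283828 282.55992307] [1.79980885e+02 1.31679895e-02 9.17843509e-01] 0.1977106825628239
```

View pics/w10.png

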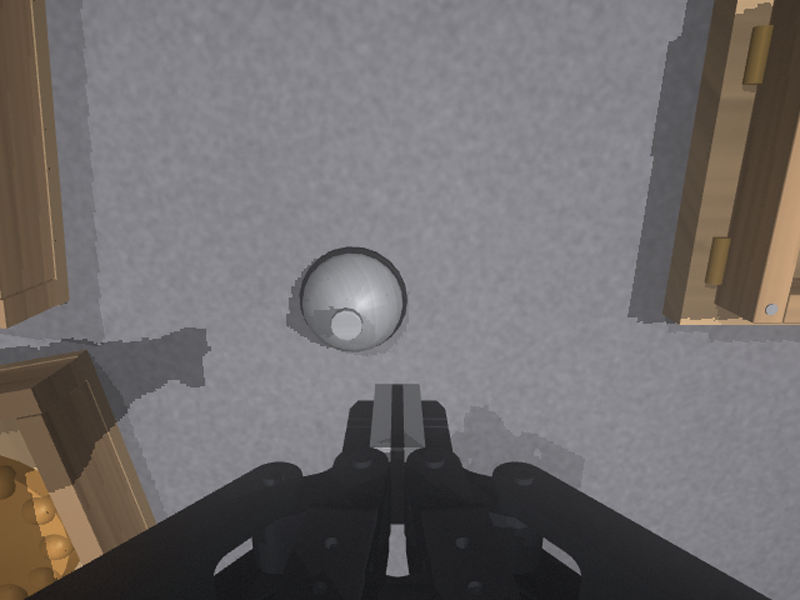

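The plunger head is at (346,325) in this view.

```bash
python3 - <<'E'
from h import *
q=w("w10",346.5*.8-.5,325.5*.8-.5,59);print(q); go(q[0]+1.3,q[1]+1.3,142,.9)
E
```

```text
[473.69141817 389.25194752  59.        ]
shift cm dx -2.48 dy -3.15 dz 14.06  az 0.000
```

Request:
{"name": "step_arm", "arguments": {"series": [[-2.5,-3.15,0,0,0,0,1],[0,0,5,0,0,0,1],[0,0,5,0,0,0,1],[0,0,4,0,0,0,1],[0,0,0,0,0,0,1],[0,0,0.5,0,0,0,1],[0,0,0.5,0,0,0,1],[0,0,0.3,0,0,0,1],[0,0,0,0,0,0,1]]}}

```text
t: 50.22
ee_pos: [475.4, 391.2, 130.0]
ee_rot: [-180.0, -0.0, 0.9]
force: [1.2, -0.6, 1.5]
grip_width: -0.3
grip_force: 0.6
```

Request:
{"name": "step_arm", "arguments": {"series": [[0,0,0.3,0,0,0,1],[0,0,0.3,0,0,0,1],[0,0,0.1,0,0,0,1],[0,0,0,0,0,0,1]]}}

```text
t: 50.72
ee_pos: [475.5, 391.3, 123.3]
ee_rot: [-180.0, -0.1, 0.9]
force: [-0.5, -3.3, 16.4]
grip_width: -0.1
grip_force: 8.0
```

16 N is well above the 4 N spring force, so the plunger is on its stop. Release and retreat.

Request:
{"name": "step_arm", "arguments": {"series": [[0,0,-1,0,0,0,1],[0,0,-4,0,0,0,1],[0,0,-5,0,0,0,1],[0,0,-5,0,0,0,1],[0,0,0,0,0,0,1],[0,0,0,0,0,0,1],[0,0,0,0,0,0,1],[0,0,0,0,0,0,1]]}}

```text
t: 51.72
ee_pos: [474.8, 390.8, 271.4]
ee_rot: [179.9, 0.1, 0.9]
force: [0.0, -0.2, -0.2]
grip_width: 0.0
grip_force: 0.0
```

```bash
python3 - <<'E'
from h import *
a=snap("top","t11")
cv2.imwrite("pics/t11.png",cv2.resize(a[150:330,130:430],None,fx=2.6,fy=2.6,interpolation=cv2.INTER_CUBIC))
E
```

```text
(no output)
```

View pics/t11.png

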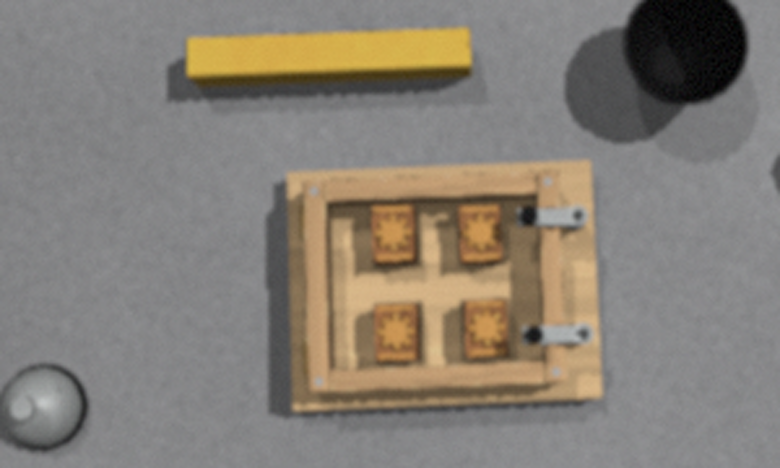

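The frame is flat, both levers are across it, the four blocks are seated and the bystanders haven't moved. Handing in.

```bash
python3 -c "
from bench import ticket
print(ticket.hand_in())"
```

```text
the job is handed in; nothing more can be done
None
```

I handed the job in after about 52 s of robot time: all four blocks plugged home, the frame shut flat, both turnbuttons across its rail, and the bell pressed to its stop and released; the hand-in gave no verdict.

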